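Tighten the lock ring of a rubber test cell with the pin spanner

ROBOT

A 6-joint arm with a two-finger parallel gripper is mounted at the origin on the work surface. World frame = base frame: x ahead of the robot, y to its left, z up, the work surface at z = 0. Lengths are in m, angles in degrees, forces in N, time in s.
With the tool pointing down it reaches from about 0.35 to 0.875 m from the base axis. Payload 4.2 kg.
Tool frame: the origin (TCP) lies midway between the tips of the shut fingers; the grasp point (between the pads) lies 19 mm behind it; z points along the fingers, y is the direction in which the jaws open and shut (so a half turn about z gives the same grasp; the last joint's range is limited). The gripper opens to 87 mm and grips with 3 to 60 N. Pads are 19 mm wide; open, the fingers measure 117 mm over their backs; the gripper's body (75 mm by 190 mm) begins 51 mm behind the grasp point.
Start: joints at [-52.907, 22.042, 0.453, 0, -68.411, -14.817], TCP at [0.237, -0.578, 0.223] pointing down, gripper open.
Joint ranges: [-179.83, 179.83], [-69.29, 118.12], [-61.27, 80.66], [-181.25, 117.63], [-171.15, -9.14], [-177.46, 177.46]. Speed limits (degrees/s): [159.86, 159.86, 180, 180, 180, 180].

INTERFACE

Orientations are given as a 3x3 rotation matrix whose columns are the frame's x, y, z axes.
In Python, from station import r gives the robot as it stands.
- The arm moves only by the tool carry_out, never from a script. Its argument "steps" is a list of rows, each a list of 2 entries, a list of its own where there are three numbers: the shift along the tool's x, y, z in cm, then the turn about the tool's z in degrees. In form: [[[x, y, z], twist], ...]. A call has 1 to 20 rows; each row is the pose to reach, as a shift and turn from the pose measured when the call began, along the tool's axes at that moment; what a row does not reach only later rows make up. A row lasts 1/10 s, in which the tool goes at most 50 mm and 8.59 degrees, less where a joint would pass 70% of its speed; a pose out of reach is approached as far as the arm can. A call with a gripper value outside its range is refused whole. "gripper" is the gripper's target within -1 to 1 (fully open at 1, half-way at 0, shut at -1), set as the call begins (left out, the last holds). The fingers move at their own pace and stop on an object; the grip force is fixed at half the most. Time passes only in rows, so rows that repeat a pose let the fingers close. It gives the time, the measured TCP pose, the force and the opening at its end, in the units of the state.
- r.sense(): the state, without advancing time (a new reading comes with each control period).
- r.capture(name): name is "scene" or "top" or "wrist"; returns the picture (400x640x3 uint8, red, green, blue); there is no depth.
- r.calibration(name): a dict with "camera_matrix" (3x3 intrinsics, pixels), "world_from_camera" (4x4, takes a point from camera to world coordinates). Camera axes: x right, y up, looking along -z (the intrinsics and any distortion apply to the point x, -y, -z); pixel columns grow to the right and rows downward; lengths in m; the calibration is good to about 2 mm. A picture is of the moment at which its call begins: read the wrist's pose just before it. calibration takes no time and is no camera call; for the wrist camera it gives the pose at the moment of the call.
- r.finish_job(): hands the job in, once; it reports no verdict.
Trained networks look in the newest picture that a camera, given by its name, has taken for a name from the list of things; names that differ only in an ending like _2 or _b are one class to them, and where a whole thing is asked for, a point or a joint stands for the part that bears it (a point fixed in the world has none). Each returns a list of dicts, best first, with "confidence" (0 to 1); they miss things now and then, are a little off and sometimes report something else, mostly with a low value. They report only what shows in the picture. A call takes as long as a camera call.
- r.cut_out(camera, target): "pixels" (400x640 bool, what is visible of it).
- r.place_of(camera, target): "centre" ([x, y, z] in m, in world coordinates, good to about 4 mm: a listed point, or the origin of a listed thing).
The state is a dict: "time_s": time; "joints": joint angles; "joint_velocities": joint speeds; "effort": joint torques, N m; "tcp_pos": TCP position; "ee_rot": TCP orientation; "wrist_force": force on the tool from outside, world axes, zero at the start; "moment": the same for the moment, N m; "gripper_width": opening from 0.0 (shut) to 1.0 (fully open).
Only numpy, scipy, OpenCV 4.12 (cv2) and the standard library are available. Lean on these libraries where they do the work, as an engineer would, in place of code of your own. Each camera call takes 0.05 s, during which the arm holds its last target. There are 200 camera calls.

TASK

The lock ring of the test cell has only been spun in by hand. Take the pin spanner, get both its pins fully down in the ring's two holes before you turn, then turn the ring clockwise until it comes up firm on its seal: pull it snug, but do not force it or touch it with the gripper. Then lay the spanner gently back on its rubber mat, flat and pins down, leaving the other things where they stand.

Things in the scene. Friction and masses are not known exactly. Their poses are not given: they have to be found in the camera images.
- cell_axis (a point): Air test cell: steel barrel 96 mm across on a grey 200 x 200 mm base. The point is the centre of its lock ring's top face, 81 mm above the bench, z up along the cell's axis; x, y go with the base (gauge and valve on its +x side, both over 20 mm lower than the ring). The barrel's rim, r 41.5 to 48 mm, is 1 mm lower than the ring's face.
- lock_ring (a joint): Steel lock ring in the barrel's mouth, bore 44, outside 80 mm; two round holes 9 mm wide, 10 mm deep, opposite each other on a 62 mm pitch circle. Value: rad to go, 0.55 to 0.75 at the start, 0 where it meets its stiff seal; falls clockwise seen from above. Hole positions are not given: their line lies within 0.3 rad of the cell's y axis. Thread drag 0.3 N m.
- spanner_grip (a point): Pin spanner, 200 mm long, lying pins down: steel fork, then a straight black rubber grip 24 wide, 32 high, 128 mm long, 0.3 kg. The point is on the grip's centreline, 16 mm above its underside, 18 mm from its fork end. x points along the spanner from grip to fork, z up. Hold it here, across the 24 mm. At full seat, 8 to 20 N of sideways pull here draws the ring snug; over 30 N is forcing.
- pins_mid (a point): Midway between the spanner's two pin tips, level with the underside of its grip; 82 mm ahead (x) of spanner_grip and 16 mm below it. Same axes. When the pins are in the ring this point lies on the cell's axis and the grip stands 82 mm out, square to the line of the holes. The fork is 8 mm thick, its underside 8 mm above the pin tips, 79 mm wide over all.
- pin_left (a point): Tip of the spanner's left pin: 31 mm to +y of pins_mid. Round pin 6 mm thick, 8 mm long below the fork, its last 3 mm tapered to 3 mm.
- pin_right (a point): Tip of the spanner's right pin: 31 mm to -y of pins_mid. Round pin 6 mm thick, 8 mm long below the fork, its last 3 mm tapered to 3 mm.
- mat_top (a point): Grey rubber mat on the bench, 260 (x) x 170 (y) x 4 mm, on which the spanner lies. The point is the centre of its top face; x along its long side, z up.
- beaker_mid (a point): Bystander: white plastic beaker, 72 mm across, 95 mm high, standing; the point is its centre. Leave it where it is.
- jar_mid (a point): Bystander: brown jar with a black lid, 60 mm across, 80 mm high, standing; the point is its centre. Leave it where it is.
- discs_mid (a point): Bystander: stack of black rubber specimen discs, 42 mm across, 22 mm high; the point is its centre. Leave it where it is.

How it is judged:
By the outcome, as a careful person would: the job done as asked, in the order asked, and still so for the second after the job is handed in, with the robot touching nothing.
It also fails if it takes over 72 s, if anything falls off the work surface, if the arm or the gripper's body presses on something with over 40 N, if the wrist force passes 120 N, or if a joint passes its speed limit or range.

## Working session

There is one attempt and no reset: what is moved stays moved. The work goes in short steps, Python scripts to look and compute and a tool call to move; the robot and the scene stay as the last step left them, time stands still between calls to the robot, and variables do not carry over. Pictures are saved under pics/ and viewed, about 8 in all and at most 12, crops included, and the job is handed in when it is done.

Besides the shell and the picture viewer there is one more tool, called after ">>>" in YAML: its name, and indented under it one key for each argument. carry_out: Moves the arm, as the interface text tells. Its arguments: {"type":"object","properties":{"steps":{"type":"array","items":{"type":"array"}},"gripper":{"type":"number"}},"required":["steps"]}

```bash
mkdir -p pics; ls
python3 - <<'E'
from station import r
import cv2,numpy as np
s=r.sense();print(s['time_s'],s['tcp_pos'],np.round(s['ee_rot'],3).tolist(),s['wrist_force'],s['gripper_width'])
for c in('scene','top'):
    im=r.capture(c);cv2.imwrite(f'pics/{c}0.png',im[...,::-1])
    k=r.calibration(c);print(c,np.round(k['camera_matrix'],1).tolist(),np.round(k['world_from_camera'],3).tolist(),[x for x in k if x not in('camera_matrix','world_from_camera')])
    for t in('cell_axis','spanner_grip','pins_mid','pin_left','pin_right','mat_top','beaker_mid','jar_mid','discs_mid'):
        p=r.place_of(c,t);print(t,[(np.round(q['centre'],4).tolist(),round(q['confidence'],2)) for q in p[:2]])
E
```

```text
pics
0.0 [ 0.23669011 -0.57778612  0.22144348] [[-0.925, -0.379, -0.001], [-0.379, 0.925, 0.002], [0.0, 0.002, -1.0]] [-0.13805763 -0.69127667  0.63542173] 0.9987417840063993
scene [[379.5, 0.0, 319.6], [0.0, 379.5, 196.2], [0.0, 0.0, 1.0]] [[0.121, -0.868, 0.481, 1.13], [0.993, 0.103, -0.064, -0.079], [0.006, 0.485, 0.874, 0.951], [0.0, 0.0, 0.0, 1.0]] []
cell_axis [([0.5564, 0.1974, 0.0786], 0.97)]
spanner_grip [([0.5789, -0.1676, 0.0224], 0.76)]
pins_mid [([0.654, -0.1949, 0.0046], 0.59)]
pin_left [([0.6677, -0.1682, 0.0008], 0.82)]
pin_right [([0.6414, -0.2264, 0.0031], 0.81)]
mat_top [([0.5818, -0.1728, 0.0004], 0.79)]
beaker_mid [([0.7839, -0.0115, 0.0518], 0.56)]
jar_mid [([0.6161, 0.4217, 0.0428], 0.84), ([0.6414, -0.2275, 0.0044], 0.56)]
discs_mid []
top [[472.6, 0.0, 316.0], [0.0, 472.6, 195.9], [0.0, 0.0, 1.0]] [[-0.06, 0.975, -0.212, 0.303], [-0.998, -0.059, 0.01, -0.015], [-0.002, 0.212, 0.977, 1.563], [0.0, 0.0, 0.0, 1.0]] []
cell_axis [([0.5561, 0.2013, 0.0822], 0.78), ([0.6402, -0.2266, 0.0078], 0.73)]
spanner_grip [([0.5758, -0.1633, 0.0223], 0.92)]
pins_mid [([0.653, -0.1977, -0.0], 0.63)]
pin_left [([0.6658, -0.1682, 0.0019], 0.61)]
pin_right [([0.6395, -0.2252, 0.0063], 0.95)]
mat_top [([0.58, -0.1743, 0.0067], 0.58)]
beaker_mid [([0.7861, -0.0093, 0.0489], 0.79)]
jar_mid [([0.6121, 0.4201, 0.0388], 0.75)]
discs_mid [([0.4905, -0.4223, 0.0156], 0.65), ([0.6396, -0.2264, 0.006], 0.58)]
```

Run:
```python
import cv2,numpy as np
a=cv2.imread('pics/scene0.png');b=cv2.imread('pics/top0.png')
cv2.imwrite('pics/both.png',cv2.resize(np.vstack([a,b]),(480,600),interpolation=cv2.INTER_AREA))
```

```text
(no output)
```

View pics/scene0.png

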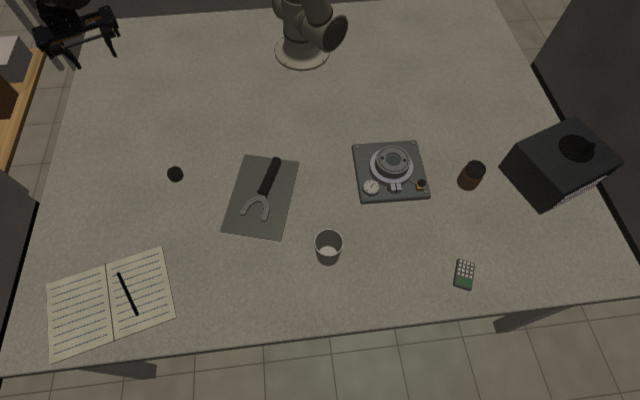

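View pics/top0.png

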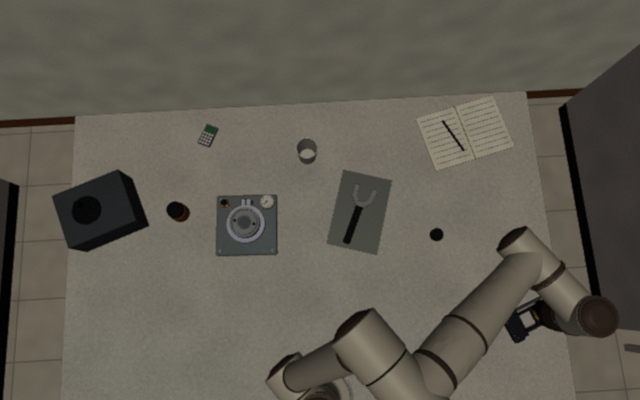

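Scene: the spanner lies on its mat at about (262,190), fork toward the camera. The cell is at (392,165) and the bystanders stand clear. I'll move above the spanner.

>>> carry_out:
  steps:
    - [[-3,1.5,0],5]
    - [[-7,4,-1],10]
    - [[-12,6.5,-2],18]
    - [[-17,9,-2],26]
    - [[-22,12,-2],34]
    - [[-27,14.5,-2],40]
    - [[-32,17,-2],44]
    - [[-37,20,-2],47]
    - [[-42,22.5,-2],47]
    - [[-45,24.3,-2],47]
    - [[-46.5,25,-2],47]
    - [[-47,25.3,-2],47]
    - [[-47.1,25.3,-2],47]
    - [[-47.1,25.3,-2],47]
  gripper: 1

```text
time_s: 2.4
tcp_pos: [0.5765, -0.166, 0.2424]
ee_rot: [[-0.908, 0.418, -0.001], [0.418, 0.908, -0.0], [0.001, -0.0, -1.0]]
wrist_force: [1.1, 0.6, -0.0]
gripper_width: 0.998
```

```bash
cat > h.py <<'E'
from station import r
import cv2,numpy as np
def st():
    s=r.sense();R=np.array(s['ee_rot']);print('t',round(s['time_s'],2),'tcp',np.round(s['tcp_pos'],4),'yawy',round(np.degrees(np.arctan2(R[1,1],R[0,1])),2),'zax',np.round(R[:,2],3),'F',np.round(s['wrist_force'],1),'M',np.round(s['moment'],2),'w',round(s['gripper_width'],3),'q',np.round(s['joints'],1));return s
def proj(c,P,k=None):
    k=k or r.calibration(c);T=np.linalg.inv(k['world_from_camera']);p=np.atleast_2d(P)@T[:3,:3].T+T[:3,3]
    p=p*[1,-1,-1];u=p@np.array(k['camera_matrix']).T;return u[:,:2]/u[:,2:]
def back(c,uv,z,k=None):
    k=k or r.calibration(c);T=np.array(k['world_from_camera']);uv=np.atleast_2d(uv).astype(float)
    d=np.c_[uv,np.ones(len(uv))]@np.linalg.inv(k['camera_matrix']).T*[1,-1,-1]@T[:3,:3].T
    o=T[:3,3];return o+d*((z-o[2])/d[:,2])[:,None]
def places(c,ts):
    for t in ts:
        print(t,[(np.round(q['centre'],4).tolist(),round(q['confidence'],2)) for q in r.place_of(c,t)[:2]])
E
python3 - <<'E'
from h import *
s=st();k=r.calibration('wrist');print(np.round(k['camera_matrix'],1).tolist(),np.round(k['world_from_camera'],3).tolist())
im=r.capture('wrist');cv2.imwrite('pics/w1.png',im[...,::-1])
places('wrist',['spanner_grip','pins_mid','pin_left','pin_right','mat_top'])
m=r.cut_out('wrist','spanner_grip')
if m:
    m=m[0];print(m['confidence'],m['pixels'].sum());cv2.imwrite('pics/m1.png',m['pixels']*255)
E
```

```text
t 2.4 tcp [ 0.5765 -0.166   0.2424] yawy 65.28 zax [-0.001 -0.    -1.   ] F [ 1.1  0.6 -0. ] M [-0.09 -0.01 -0.02] w 0.998 q [  -0.6   18.9   -1.4    0.   -69.8 -114.1]
[[300.7, 0.0, 320.7], [0.0, 300.7, 194.5], [0.0, 0.0, 1.0]] [[0.418, -0.877, -0.238, 0.511], [0.908, 0.403, 0.11, -0.138], [-0.0, -0.262, 0.965, 0.405], [0.0, 0.0, 0.0, 1.0]]
spanner_grip [([0.5786, -0.1671, 0.0194], 0.76)]
pins_mid []
pin_left [([0.6612, -0.1668, 0.004], 0.96)]
pin_right [([0.6406, -0.225, 0.0042], 0.86)]
mat_top []
0.7 3469[ WARN:0@1.169] global loadsave.cpp:1063 imwrite_ Unsupported depth image for selected encoder is fallbacked to CV_8U.
```

View pics/w1.png

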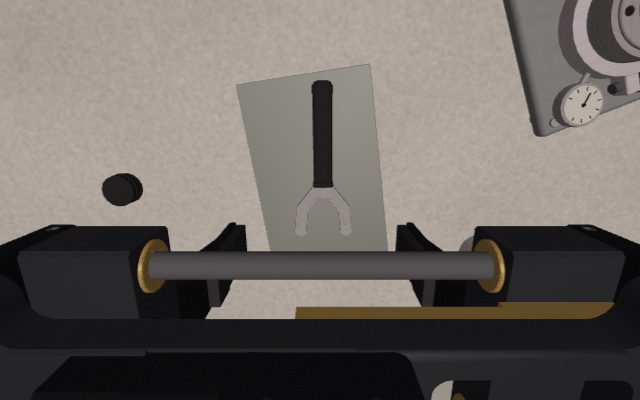

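The wrist view shows the spanner running nearly straight along the image: tail at (322,82), fork joint at (323,187). A half-turn keeps joint 6 well inside its range and puts the camera over the fork.

>>> carry_out:
  steps:
    - [[0,0,0],-8]
    - [[0,0,1],-16]
    - [[0,0,2],-24]
    - [[0,0,3],-32]
    - [[0,0,4],-40]
    - [[0,0,5],-48]
    - [[0,0,6],-56]
    - [[0,0,7],-64]
    - [[0,0,7],-72]
    - [[0,0,7],-80]
    - [[0,0,7],-88]
    - [[0,0,7],-96]
    - [[0,0,7],-104]
    - [[0,0,7],-112]
    - [[0,0,7],-120]
    - [[0,0,7],-128]
    - [[0,0,7],-136]
    - [[0,0,7],-144]
    - [[0,0,7],-152]
    - [[0,0,7],-160]

```text
time_s: 4.75
tcp_pos: [0.5762, -0.1669, 0.173]
ee_rot: [[0.713, -0.701, 0.0], [-0.701, -0.713, -0.0], [0.0, -0.0, -1.0]]
wrist_force: [-0.3, 0.3, 0.2]
gripper_width: 1.001
```

>>> carry_out:
  steps:
    - [[0,0,0],-8]
    - [[0,0,0],-15]
    - [[0,0,0],-20]
    - [[0,0,0],-20]

```text
time_s: 5.15
tcp_pos: [0.5761, -0.1673, 0.1731]
ee_rot: [[0.91, -0.415, 0.001], [-0.415, -0.91, -0.0], [0.001, -0.0, -1.0]]
wrist_force: [-0.6, -0.8, 0.8]
gripper_width: 0.998
```

Run:
```python
from h import *
s=st();k=r.calibration('wrist');print(np.round(k['world_from_camera'],3).tolist())
im=r.capture('wrist');cv2.imwrite('pics/w2.png',im[...,::-1])
places('wrist',['spanner_grip','pins_mid','pin_left','pin_right','mat_top'])
```

```text
t 5.15 tcp [ 0.5761 -0.1673  0.1731] yawy -114.55 zax [ 0.001 -0.    -1.   ] F [-0.6 -0.8  0.8] M [-0.06  0.16 -0.08] w 0.998 q [ -0.7  21.8  -7.4   0.  -60.8  66.2]
[[-0.415, 0.879, 0.236, 0.64], [-0.91, -0.401, -0.108, -0.198], [-0.0, -0.259, 0.966, 0.335], [0.0, 0.0, 0.0, 1.0]]
spanner_grip [([0.5763, -0.1673, 0.0239], 0.68)]
pins_mid []
pin_left [([0.6637, -0.1678, 0.0047], 0.79)]
pin_right [([0.6427, -0.2225, 0.0029], 0.81)]
mat_top [([0.5823, -0.1737, 0.003], 0.55)]
```

View pics/w2.png

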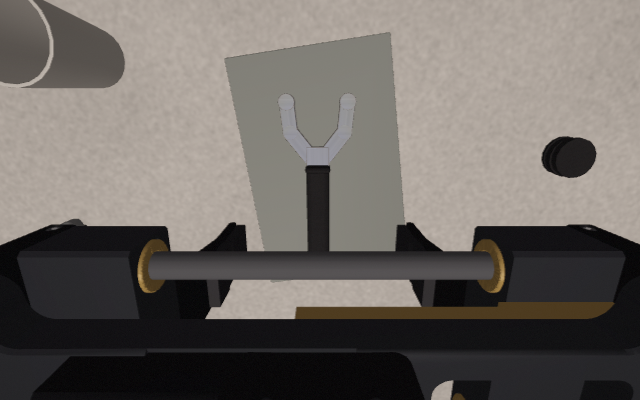

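Fork tip bosses are at (286,101) and (348,101), and the grip end is at (317,168). I'll work out the pose from those.

Run:
```python
from h import *
L,R=back('wrist',[[286,101],[348,101]],.020);g=back('wrist',[[317,168]],.036)[0]
m=(L+R)/2;d=L-R;print(L,R,np.linalg.norm(d[:2]));ya=np.degrees(np.arctan2(d[1],d[0]));print('yaw',ya-90)
x=np.array([np.cos(np.radians(ya-90)),np.sin(np.radians(ya-90))])
print('mid',m,'grip from pins',m[:2]-.082*x,'from end',g[:2]-.018*x)
s=r.sense();Rm=np.array(s['ee_rot']);print('tool shift cm',Rm.T[:2,:2]@((m[:2]-.082*x)-s['tcp_pos'][:2])*100)
# mat corners
c=back('wrist',[[225,58],[390,33]],.004);print(c)
```

```text
[ 0.66568449 -0.17141772  0.02      ] [ 0.63987274 -0.22792868  0.02      ] 0.06212676315205332
yaw -24.548854736206167
mid [ 0.65277862 -0.1996732   0.02      ] grip from pins [ 0.57819081 -0.16560474] from end [ 0.57720764 -0.16514058]
tool shift cm [ 0.12344335 -0.20696909]
[[ 0.73024475 -0.13214328  0.004     ]
 [ 0.68202796 -0.29305761  0.004     ]]
```

>>> carry_out:
  steps:
    - [[0.1,-0.2,2],0]
    - [[0.1,-0.2,5],0]
    - [[0.1,-0.2,9],0]
    - [[0.1,-0.2,12.5],0]
    - [[0.1,-0.2,14.5],0]
    - [[0.1,-0.2,15.8],0]
    - [[0.1,-0.2,16.4],0]
    - [[0.1,-0.2,16.6],0]
    - [[0.1,-0.2,16.6],0]

```text
time_s: 6.35
tcp_pos: [0.5788, -0.1657, 0.0078]
ee_rot: [[0.91, -0.415, 0.002], [-0.415, -0.91, -0.0], [0.002, -0.001, -1.0]]
wrist_force: [-0.4, 0.1, 0.5]
gripper_width: 0.999
```

>>> carry_out:
  steps:
    - [[0,0,0],0]
    - [[0,0,0],0]
    - [[0,0,0],0]
    - [[0,0,0],0]
    - [[0,0,0],0]
    - [[0,0,0],0]
    - [[0,0,0],0]
    - [[0,0,0],0]
  gripper: -1

```text
time_s: 7.15
tcp_pos: [0.5788, -0.1657, 0.0078]
ee_rot: [[0.91, -0.415, 0.002], [-0.415, -0.91, -0.0], [0.002, -0.001, -1.0]]
wrist_force: [-0.3, -0.9, 0.3]
gripper_width: 0.357
```

Run:
```python
from h import *
st()
```

```text
t 7.15 tcp [ 0.5788 -0.1657  0.0078] yawy -114.55 zax [ 0.002 -0.    -1.   ] F [-0.3 -0.9  0.3] M [-0.05  0.18  0.  ] w 0.357 q [ -0.6  32.8 -16.8   0.  -40.3  66. ]
```

>>> carry_out:
  steps:
    - [[0,0,0],0]
    - [[0,0,0],0]
    - [[0,0,0],0]
    - [[0,0,0],0]
    - [[0,0,-0.5],0]
    - [[0,0,-1.5],0]
    - [[0,0,-3.5],0]
    - [[0,0,-6.5],0]
    - [[0,0,-10],0]
    - [[0,0,-13.5],0]
    - [[0,0,-17],0]
    - [[0,0,-19.5],0]
    - [[0,0,-21],0]
    - [[0,0,-21],0]

```text
time_s: 8.55
tcp_pos: [0.5793, -0.1659, 0.2211]
ee_rot: [[0.91, -0.415, 0.008], [-0.415, -0.91, -0.001], [0.008, -0.003, -1.0]]
wrist_force: [-0.1, -0.4, -3.4]
gripper_width: 0.271
```

>>> carry_out:
  steps:
    - [[-1,-1,0],-1]
    - [[-3,-2.5,0],-3]
    - [[-6,-5,0],-6]
    - [[-9,-7.5,0],-9]
    - [[-12,-10,0],-12]
    - [[-15,-12.5,0],-15]
    - [[-18,-15,0],-18]
    - [[-21,-17.5,0],-21]
    - [[-24,-20,0],-23]
    - [[-27,-22,0],-24.5]
    - [[-29.5,-24.2,0],-24.5]
    - [[-31,-25.4,0],-24.5]
    - [[-31.4,-25.8,0],-24.5]
    - [[-31.4,-25.8,0],-24.5]
    - [[-31.4,-25.8,0],-24.5]

```text
time_s: 10.05
tcp_pos: [0.4005, 0.1986, 0.2188]
ee_rot: [[1.0, -0.001, 0.007], [-0.001, -1.0, -0.002], [0.007, 0.002, -1.0]]
wrist_force: [0.2, 0.5, -3.8]
gripper_width: 0.271
```

Run:
```python
from h import *
s=st();k=r.calibration('wrist');np.save('k3.npy',[k],allow_pickle=True)
im=r.capture('wrist');cv2.imwrite('pics/w3.png',im[...,::-1])
places('wrist',['cell_axis','spanner_grip','pins_mid','pin_left','pin_right'])
```

```text
t 10.05 tcp [0.4005 0.1986 0.2188] yawy -90.05 zax [ 0.007 -0.002 -1.   ] F [ 0.2  0.5 -3.8] M [-0.11  0.15  0.02] w 0.271 q [ 47.6   4.4 -23.8   0.4 -61.6  42.2]
cell_axis []
spanner_grip [([0.4021, 0.197, 0.2322], 0.78)]
pins_mid []
pin_left [([0.4798, 0.2325, 0.2187], 0.57)]
pin_right [([0.4839, 0.1696, 0.2144], 0.71)]
```

View pics/w3.png

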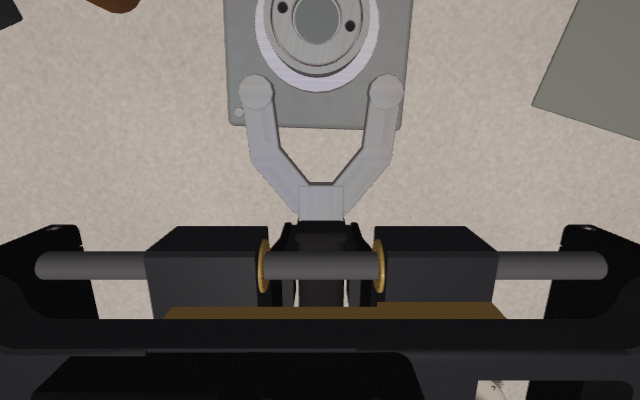

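Holes are at about (283,7) and (349,26), fork bosses at (256,92) and (386,92). Next: refine them and compute the alignment.

Run:
```python
from h import *
g=cv2.imread('pics/w3.png',0).astype(float)
def cen(u,v,h=7):
    v0=max(v-h,0);w=g[v0:v+h+1,u-h:u+h+1];t=(w.min()+np.median(w))/2;m=np.maximum(t-w,0);y,x=np.mgrid[v0:v+h+1,u-h:u+h+1];return [(x*m).sum()/m.sum(),(y*m).sum()/m.sum()]
hp=[cen(283,7),cen(349,26)];print(hp)
H=back('wrist',hp,.081);d=H[0]-H[1];c=H.mean(0);print(H,np.linalg.norm(d),'cell',c,'line ang from y',np.degrees(np.arctan2(-d[0],d[1])))
s=r.sense();R=np.array(s['ee_rot']);p=np.array(s['tcp_pos'])
zt=p[2]-.0038+.016
for dz in(0,-.001):
  B=back('wrist',[[256,92],[386,92]],zt+dz);m=B.mean(0);e=B[0]-B[1];print(B,np.linalg.norm(e),'ang',np.degrees(np.arctan2(-e[0],e[1])),'mid rel tool',R.T@(m-p))
```

```text
[[np.float64(282.20858164481524), np.float64(7.16984505363528)], [np.float64(349.790645209806), np.float64(25.66882237930516)]]
[[0.56396369 0.23100806 0.081     ]
 [0.54903151 0.17049772 0.081     ]] 0.06232552838262711 cell [0.5564976  0.20075289 0.081     ] line ang from y -13.861975916812984
[[0.48122032 0.22784068 0.23153613]
 [0.48111592 0.16602088 0.23153613]] 0.06181989205314762 ang -0.09675621806987351 mid rel tool [ 0.08023161  0.00163982 -0.01155904]
[[0.48129415 0.2280434  0.23053613]
 [0.48118906 0.16581333 0.23053613]] 0.062230156450248576 ang -0.09675621806987622 mid rel tool [ 0.08029711  0.00164112 -0.01055849]
```

>>> carry_out:
  steps:
    - [[0.5,-0.3,1],1.5]
    - [[1.5,-0.9,3],4]
    - [[2.7,-1.6,6],7.5]
    - [[3.8,-2.3,9],11]
    - [[4.6,-2.8,11.2],13]
    - [[5,-3,12.2],13.9]
    - [[5,-3,12.6],13.9]
    - [[5,-3,12.6],13.9]
    - [[5,-3,12.6],13.9]

```text
time_s: 11.25
tcp_pos: [0.4524, 0.2287, 0.0947]
ee_rot: [[0.97, -0.242, 0.009], [-0.242, -0.97, 0.0], [0.009, -0.003, -1.0]]
wrist_force: [-0.3, -0.1, -2.7]
gripper_width: 0.276
```

Run:
```python
from h import *
s=st()
im=r.capture('wrist');cv2.imwrite('pics/w4.png',im[...,::-1]);cv2.imwrite('pics/w4c.png',cv2.resize(im[:230,180:460,::-1],None,fx=2.5,fy=2.5,interpolation=cv2.INTER_CUBIC))
```

```text
t 11.25 tcp [0.4524 0.2287 0.0947] yawy -103.99 zax [ 0.009  0.    -1.   ] F [-0.3 -0.1 -2.7] M [-0.06  0.16 -0.03] w 0.276 q [ 45.4  18.3 -26.4   0.5 -44.9  30.2]
```

View pics/w4c.png

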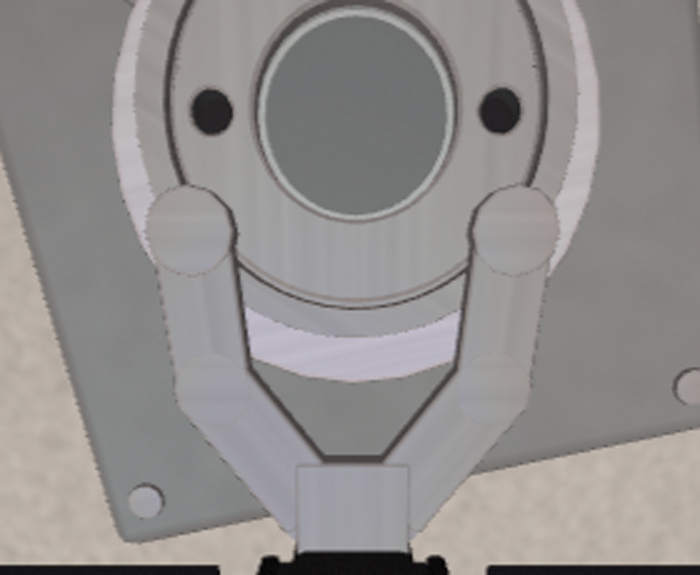

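Crop: holes at (212,111) and (500,111), boss tops at (192,231) and (515,231); the hole line is parallel to the fork.

Run:
```python
from h import *
s=r.sense();R=np.array(s['ee_rot']);p=np.array(s['tcp_pos'])
f=lambda q:[[(x+.5)/2.5-.5+180,(y+.5)/2.5-.5] for x,y in q]
H=back('wrist',f([(212,111),(500,111)]),.081)
d=H[0]-H[1];print(H.mean(0),np.linalg.norm(d),'ang',np.degrees(np.arctan2(-d[0],d[1])))
for dz in(0,.001,.002):
  B=back('wrist',f([(191.5,230.5),(515,230.5)]),p[2]-.0038+.016+dz);e=B[0]-B[1]
  print(B.mean(0),np.linalg.norm(e),'ang',np.degrees(np.arctan2(-e[0],e[1])),'rel',(R.T@(B.mean(0)-p))[:2],'shift cm',R.T@(H.mean(0)-B.mean(0))*100)
```

```text
[0.55564822 0.20073949 0.081     ] 0.06197289803970649 ang -14.015368366218034
[0.53018695 0.20763127 0.10713292] 0.061577184706362954 ang -13.992916350727226 rel [0.08067178 0.00173915] shift cm [2.61265018 0.06109595 2.63767973]
[0.5301134  0.20764739 0.10813292] 0.0611688019369855 ang -13.9929163507273 rel [0.08060588 0.00173827] shift cm [2.61924017 0.06118408 2.73774596]
[0.53003986 0.20766351 0.10913292] 0.060760419167608014 ang -13.992916350727276 rel [0.08053998 0.00173739] shift cm [2.62583016 0.06127221 2.83781219]
```

>>> carry_out:
  steps:
    - [[0.5,0,0],0]
    - [[1.3,0,0],0]
    - [[2.1,0,0],0]
    - [[2.5,0.1,0],0]
    - [[2.62,0.06,0.2],0]
    - [[2.62,0.06,0.5],0]
    - [[2.62,0.06,0.8],0]
    - [[2.62,0.06,1.0],0]
    - [[2.62,0.06,1.1],0]
    - [[2.62,0.06,1.2],0]
    - [[2.62,0.06,1.25],0]
    - [[2.62,0.06,1.3],0]
    - [[2.62,0.06,1.3],0]

```text
time_s: 12.6
tcp_pos: [0.4778, 0.222, 0.0822]
ee_rot: [[0.97, -0.242, 0.01], [-0.242, -0.97, 0.001], [0.009, -0.003, -1.0]]
wrist_force: [-1.0, -0.3, -3.6]
gripper_width: 0.271
```

Run:
```python
from h import *
st()
```

```text
t 12.6 tcp [0.4778 0.222  0.0822] yawy -103.99 zax [ 0.01   0.001 -1.   ] F [-1.  -0.3 -3.6] M [-0.06  0.2  -0.03] w 0.271 q [ 42.8  21.  -24.5   0.5 -44.1  32.9]
```

>>> carry_out:
  steps:
    - [[0,0,0.1],0]
    - [[0,0,0.2],0]
    - [[0,0,0.3],0]
    - [[0,0,0.4],0]
    - [[0,0,0.45],0]
    - [[0,0,0.5],0]
    - [[0,0,0.5],0]

```text
time_s: 13.3
tcp_pos: [0.4779, 0.2219, 0.0771]
ee_rot: [[0.97, -0.242, 0.01], [-0.242, -0.97, 0.001], [0.009, -0.003, -1.0]]
wrist_force: [0.5, 0.1, -3.3]
gripper_width: 0.275
```

Run:
```python
from h import *
st()
```

```text
t 13.3 tcp [0.4779 0.2219 0.0771] yawy -103.99 zax [ 0.01   0.001 -1.   ] F [ 0.5  0.1 -3.3] M [-0.02  0.23 -0.01] w 0.275 q [ 42.8  21.4 -24.8   0.5 -43.4  32.9]
```

>>> carry_out:
  steps:
    - [[0,0,0.05],0]
    - [[0,0,0.1],0]
    - [[0,0,0.13],0]
    - [[0,0,0.13],0]

```text
time_s: 13.7
tcp_pos: [0.478, 0.222, 0.0762]
ee_rot: [[0.97, -0.242, 0.01], [-0.242, -0.97, 0.001], [0.01, -0.003, -1.0]]
wrist_force: [-2.7, -0.1, 0.7]
gripper_width: 0.272
```

Run:
```python
from h import *
st()
im=r.capture('scene');cv2.imwrite('pics/s5.png',im[...,::-1])
```

```text
t 13.7 tcp [0.478  0.222  0.0762] yawy -103.98 zax [ 0.01   0.001 -1.   ] F [-2.7 -0.1  0.7] M [-0.25  0.51 -0.07] w 0.272 q [ 42.8  21.4 -24.8   0.5 -43.3  32.9]
```

The pins went in without resistance and the fork then met the ring face (+4 N). They are about 8 mm down. I'll start the turn.

>>> carry_out:
  steps:
    - [[0,0,0.03],0]
    - [[0.005,-0.14,0.03],1]
    - [[0.01,-0.28,0.03],2]
    - [[0.02,-0.49,0.03],3.5]
    - [[0.04,-0.71,0.03],5]
    - [[0.06,-0.92,0.03],6.5]
    - [[0.09,-1.13,0.03],8]
    - [[0.09,-1.13,0.03],8]

```text
time_s: 14.55
tcp_pos: [0.4815, 0.2328, 0.076]
ee_rot: [[0.927, -0.375, 0.01], [-0.375, -0.927, 0.0], [0.009, -0.004, -1.0]]
wrist_force: [-1.1, -2.1, 4.3]
gripper_width: 0.27
```

Run:
```python
from h import *
st()
```

```text
t 14.55 tcp [0.4815 0.2328 0.076 ] yawy -112.05 zax [ 0.01  0.   -1.  ] F [-1.1 -2.1  4.3] M [-1.09  0.43 -0.18] w 0.27 q [ 43.4  22.1 -23.7   0.5 -43.7  24.2]
```

View pics/s5.png

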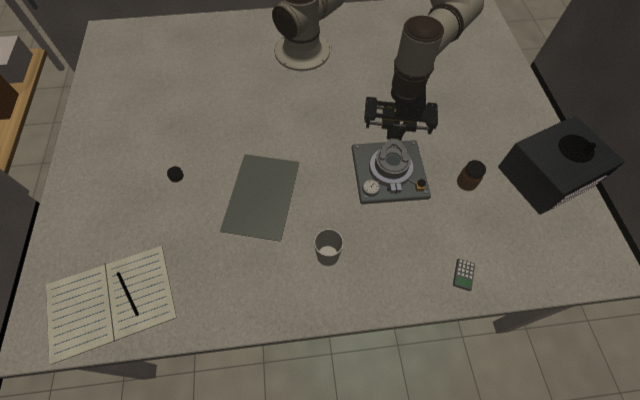

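The scene shows the fork seated on the ring, with the spanner out on the robot side. Side force is about 2 N, so I'll go on.

>>> carry_out:
  steps:
    - [[0.01,-0.14,0],1]
    - [[0.01,-0.35,0],2.5]
    - [[0.03,-0.56,0],4]
    - [[0.05,-0.78,0],5.5]
    - [[0.07,-0.99,0],7]
    - [[0.11,-1.2,0],8.5]
    - [[0.14,-1.41,0],10]
    - [[0.18,-1.61,0],11.5]
    - [[0.23,-1.82,0],13]
    - [[0.28,-2.02,0],14.5]
    - [[0.34,-2.23,0],16]
    - [[0.4,-2.43,0],17.5]
    - [[0.46,-2.63,0],19]
    - [[0.52,-2.76,0],20]
    - [[0.52,-2.76,0],20]

```text
time_s: 16.05
tcp_pos: [0.4966, 0.2567, 0.0761]
ee_rot: [[0.741, -0.671, 0.009], [-0.671, -0.741, 0.001], [0.007, -0.007, -1.0]]
wrist_force: [-3.7, -1.9, 5.4]
gripper_width: 0.271
```

```bash
cat > f.py <<'E'
from h import *
s=st();R=np.array(s['ee_rot']);F=R.T@s['wrist_force'];M=R.T@s['moment'];print('tool F',np.round(F,1),'tool M',np.round(M,2))
E
python3 f.py
```

```text
t 16.05 tcp [0.4966 0.2567 0.0761] yawy -132.14 zax [ 0.009  0.001 -1.   ] F [-3.7 -1.9  5.4] M [-1.09  1.08 -0.13] w 0.271 q [ 44.1  24.1 -20.3   0.5 -45.2   3.4]
tool F [-1.5  3.9 -5.4] tool M [-1.53 -0.07  0.12]
```

>>> carry_out:
  steps:
    - [[0,-0.07,0],0.5]
    - [[0,-0.14,0],1]
    - [[0,-0.21,0],1.5]
    - [[0.01,-0.28,0],2]
    - [[0.01,-0.35,0],2.5]
    - [[0.02,-0.42,0],3]
    - [[0.02,-0.42,0],3]

```text
time_s: 16.75
tcp_pos: [0.4996, 0.2598, 0.0761]
ee_rot: [[0.704, -0.71, 0.009], [-0.71, -0.705, 0.001], [0.006, -0.007, -1.0]]
wrist_force: [-3.1, -2.0, 4.7]
gripper_width: 0.271
```

```bash
python3 f.py
```

```text
t 16.75 tcp [0.4996 0.2598 0.0761] yawy -135.21 zax [ 0.009  0.001 -1.   ] F [-3.1 -2.   4.7] M [-1.28  0.98 -0.11] w 0.271 q [ 44.2  24.4 -19.7   0.5 -45.5   0.3]
tool F [-0.7  3.6 -4.7] tool M [-1.6   0.22  0.1 ]
```

>>> carry_out:
  steps:
    - [[0,-0.04,0],0.25]
    - [[0,-0.07,0],0.5]
    - [[0,-0.11,0],0.75]
    - [[0,-0.14,0],1]
    - [[0,-0.14,0],1]

```text
time_s: 17.25
tcp_pos: [0.5006, 0.2608, 0.0762]
ee_rot: [[0.691, -0.722, 0.009], [-0.722, -0.691, 0.0], [0.006, -0.007, -1.0]]
wrist_force: [-3.0, -2.9, 5.5]
gripper_width: 0.274
```

```bash
python3 f.py
```

```text
t 17.25 tcp [0.5006 0.2608 0.0762] yawy -136.25 zax [ 0.009  0.    -1.   ] F [-3.  -2.9  5.5] M [-1.32  0.82 -0.01] w 0.274 q [ 44.2  24.5 -19.5   0.5 -45.6  -0.8]
tool F [ 0.1  4.1 -5.5] tool M [-1.51  0.39  0.  ]
```

>>> carry_out:
  steps:
    - [[0,-0.04,0],0.25]
    - [[0,-0.07,0],0.5]
    - [[0,-0.11,0],0.75]
    - [[0,-0.14,0],1]
    - [[0,-0.18,0],1.25]
    - [[0,-0.21,0],1.5]
    - [[0,-0.21,0],1.5]

```text
time_s: 17.95
tcp_pos: [0.5021, 0.2623, 0.0762]
ee_rot: [[0.672, -0.74, 0.009], [-0.74, -0.672, 0.0], [0.006, -0.007, -1.0]]
wrist_force: [-2.8, -3.3, 5.2]
gripper_width: 0.272
```

>>> carry_out:
  steps:
    - [[0,-0.04,0],0.25]
    - [[0,-0.07,0],0.5]
    - [[0,-0.11,0],0.75]
    - [[0,-0.14,0],1]
    - [[0,-0.18,0],1.25]
    - [[0,-0.21,0],1.5]
    - [[0,-0.21,0],1.5]

```text
time_s: 18.65
tcp_pos: [0.5038, 0.2637, 0.0762]
ee_rot: [[0.652, -0.758, 0.009], [-0.758, -0.652, 0.0], [0.006, -0.007, -1.0]]
wrist_force: [-2.6, -3.5, 6.0]
gripper_width: 0.274
```

>>> carry_out:
  steps:
    - [[0,-0.04,0],0.25]
    - [[0,-0.07,0],0.5]
    - [[0,-0.11,0],0.75]
    - [[0,-0.14,0],1]
    - [[0,-0.18,0],1.25]
    - [[0,-0.21,0],1.5]
    - [[0,-0.21,0],1.5]

```text
time_s: 19.35
tcp_pos: [0.5047, 0.2645, 0.076]
ee_rot: [[0.634, -0.773, 0.008], [-0.773, -0.634, -0.001], [0.006, -0.005, -1.0]]
wrist_force: [-4.3, -3.7, 5.3]
gripper_width: 0.275
```

>>> carry_out:
  steps:
    - [[0,-0.02,0],0.15]
    - [[0,-0.05,0],0.35]
    - [[0,-0.07,0],0.5]
    - [[0,-0.07,0],0.5]

```text
time_s: 19.75
tcp_pos: [0.5048, 0.2646, 0.0759]
ee_rot: [[0.63, -0.777, 0.007], [-0.777, -0.63, -0.003], [0.006, -0.004, -1.0]]
wrist_force: [-4.0, -3.3, 4.1]
gripper_width: 0.278
```

```bash
python3 f.py
```

```text
t 19.75 tcp [0.5048 0.2646 0.0759] yawy -140.98 zax [ 0.007 -0.003 -1.   ] F [-4.  -3.3  4.1] M [-1.36  1.13  0.74] w 0.278 q [ 44.2  25.1 -18.6   0.5 -46.2  -5.5]
tool F [ 0.1  5.1 -4.1] tool M [-1.74  0.34 -0.75]
```

>>> carry_out:
  steps:
    - [[0,-0.03,0],0]
    - [[0,-0.06,0],0]
    - [[0,-0.1,0],0]
    - [[0,-0.1,0],0]

```text
time_s: 20.15
tcp_pos: [0.5048, 0.2646, 0.0759]
ee_rot: [[0.632, -0.775, 0.005], [-0.775, -0.632, -0.004], [0.007, -0.001, -1.0]]
wrist_force: [-5.0, -4.6, 6.5]
gripper_width: 0.273
```

```bash
python3 f.py
```

```text
t 20.15 tcp [0.5048 0.2646 0.0759] yawy -140.83 zax [ 0.005 -0.004 -1.   ] F [-5.  -4.6  6.5] M [-1.52  1.38  0.55] w 0.273 q [ 44.2  25.1 -18.5   0.6 -46.3  -5.4]
tool F [ 0.5  6.8 -6.5] tool M [-2.03  0.31 -0.56]
```

>>> carry_out:
  steps:
    - [[0,-0.1,0],0]
    - [[0,-0.14,0],0]
    - [[0,-0.17,0],0]
    - [[0,-0.2,0],0]
    - [[0,-0.2,0],0]

```text
time_s: 20.65
tcp_pos: [0.5048, 0.2646, 0.0758]
ee_rot: [[0.633, -0.774, 0.002], [-0.774, -0.633, -0.007], [0.007, 0.003, -1.0]]
wrist_force: [-7.4, -5.0, 8.4]
gripper_width: 0.271
```

```bash
python3 f.py
```

```text
t 20.65 tcp [0.5048 0.2646 0.0758] yawy -140.73 zax [ 0.002 -0.007 -1.   ] F [-7.4 -5.   8.4] M [-1.77  1.78  0.48] w 0.271 q [ 44.2  25.2 -18.3   0.5 -46.7  -5.3]
tool F [-0.7  9.  -8.4] tool M [-2.49  0.25 -0.5 ]
```

>>> carry_out:
  steps:
    - [[0,-0.15,0],0]
    - [[0,-0.2,0],0]
    - [[0,-0.25,0],0]
    - [[0,-0.3,0],0]
    - [[0,-0.34,0],0]
    - [[0,-0.34,0],0]
    - [[0,-0.34,0],0]

```text
time_s: 21.35
tcp_pos: [0.5048, 0.2646, 0.0755]
ee_rot: [[0.633, -0.774, -0.003], [-0.774, -0.633, -0.012], [0.007, 0.01, -1.0]]
wrist_force: [-10.0, -6.3, 9.1]
gripper_width: 0.275
```

```bash
python3 f.py
python3 - <<'E'
from h import *
im=r.capture('wrist');cv2.imwrite('pics/w6c.png',cv2.resize(im[:230,180:460,::-1],None,fx=2.5,fy=2.5,interpolation=cv2.INTER_CUBIC))
E
```

```text
t 21.35 tcp [0.5048 0.2646 0.0755] yawy -140.71 zax [-0.003 -0.012 -1.   ] F [-10.   -6.3   9.1] M [-2.01  2.44  0.27] w 0.275 q [ 44.1  25.4 -18.    0.5 -47.2  -5.2]
tool F [-1.4 11.8 -9. ] tool M [-3.16  0.01 -0.29]
```

View pics/w6c.png

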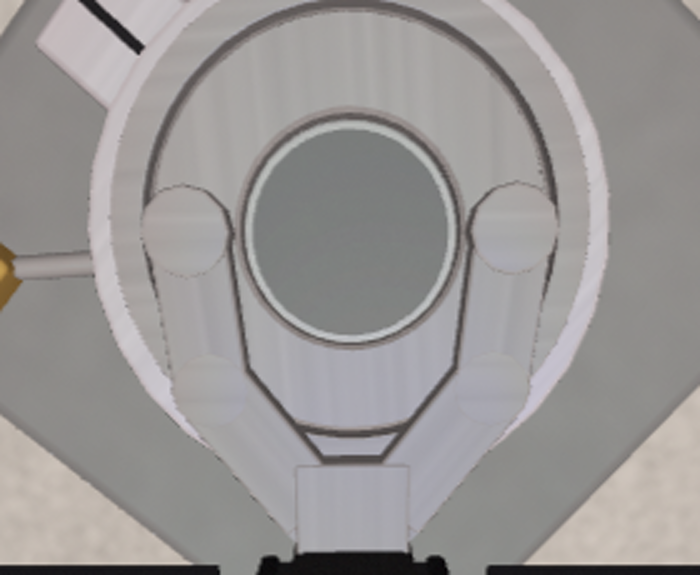

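Firm stop: 11.8 N of side pull with no further motion after 36.7° (0.64 rad). The wrist crop shows both bosses (187,231) and (513,227) on the ring, concentric with it. I'll relax the pull and lift out.

>>> carry_out:
  steps:
    - [[0,0,0],0]
    - [[0,0.05,0],0]
    - [[0,0.08,-0.05],-0.3]
    - [[0,0.08,-0.1],-0.3]
    - [[0,0.08,-0.1],-0.3]

```text
time_s: 21.9
tcp_pos: [0.5044, 0.2643, 0.0761]
ee_rot: [[0.637, -0.771, -0.003], [-0.771, -0.637, -0.011], [0.007, 0.009, -1.0]]
wrist_force: [-0.3, -2.8, -0.1]
gripper_width: 0.272
```

```bash
python3 f.py
```

```text
t 21.9 tcp [0.5044 0.2643 0.0761] yawy -140.41 zax [-0.003 -0.011 -1.   ] F [-0.3 -2.8 -0.1] M [-0.8  -0.08  0.29] w 0.272 q [ 44.1  25.3 -18.1   0.5 -47.2  -4.9]
tool F [2.  2.  0.2] tool M [-0.45  0.68 -0.29]
```

>>> carry_out:
  steps:
    - [[0,0.03,-0.1],0]
    - [[0,0.03,-0.25],0]
    - [[0,0.03,-0.45],0]
    - [[0,0.03,-0.7],0]
    - [[0,0.03,-1],0]
    - [[0,0.03,-1.4],0]
    - [[0,0.03,-2],0]
    - [[0,0,-4],0]
    - [[0,0,-7],0]
    - [[0,0,-10],0]
    - [[0,0,-12.5],0]
    - [[0,0,-14],0]
    - [[0,0,-14],0]

```text
time_s: 23.2
tcp_pos: [0.506, 0.2672, 0.2196]
ee_rot: [[0.638, -0.77, 0.003], [-0.77, -0.638, -0.006], [0.007, 0.002, -1.0]]
wrist_force: [0.2, 0.1, -3.1]
gripper_width: 0.273
```

```bash
python3 f.py
python3 - <<'E'
from h import *
s=r.sense();R=np.array(s['ee_rot']);p=np.array(s['tcp_pos'])
print('shift cm to (.5788,-.1657,.2)',R.T@(np.array([.5788,-.1657,.20])-p)*100)
E
```

```text
t 23.2 tcp [0.506  0.2672 0.2196] yawy -140.38 zax [ 0.003 -0.006 -1.   ] F [ 0.2  0.1 -3.1] M [ 0.02  0.13 -0.04] w 0.273 q [ 44.3  17.   -7.6   0.4 -65.5  -4.8]
tool F [ 0.  -0.2  3.1] tool M [-0.09 -0.1   0.04]
shift cm to (.5788,-.1657,.2) [37.97820583 21.987657    2.25427388]
```

>>> carry_out:
  steps:
    - [[1,0.6,0],-1]
    - [[3.5,2,0],-3]
    - [[7,4,0],-6]
    - [[11,6.4,0],-9]
    - [[15,8.7,0],-12]
    - [[19,11,0.3],-15]
    - [[23,13.3,0.7],-18]
    - [[27,15.6,1.1],-21]
    - [[31,18,1.6],-24]
    - [[34.5,20,2],-25.8]
    - [[36.8,21.4,2.2],-25.8]
    - [[37.8,21.9,2.2],-25.8]
    - [[38,22,2.2],-25.8]
    - [[38,22,2.2],-25.8]
    - [[38,22,2.2],-25.8]

```text
time_s: 24.7
tcp_pos: [0.5788, -0.1646, 0.2005]
ee_rot: [[0.91, -0.415, 0.003], [-0.415, -0.91, -0.006], [0.005, 0.004, -1.0]]
wrist_force: [-0.2, 0.5, -3.4]
gripper_width: 0.272
```

```bash
python3 f.py
python3 - <<'E'
from h import *
im=r.capture('wrist');cv2.imwrite('pics/w7.png',im[...,::-1])
im=r.capture('scene');cv2.imwrite('pics/s7.png',im[...,::-1])
E
```

```text
t 24.7 tcp [ 0.5788 -0.1646  0.2005] yawy -114.5 zax [ 0.003 -0.006 -1.   ] F [-0.2  0.5 -3.4] M [-0.06  0.1   0.06] w 0.272 q [ -0.3  20.6  -5.2   0.4 -64.1  65.6]
tool F [-0.4 -0.4  3.4] tool M [-0.09 -0.07 -0.07]
```

View pics/w7.png

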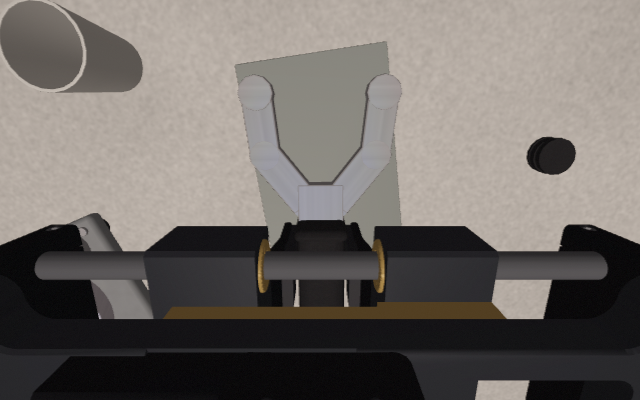

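The spanner is back over the mat in its original pose, with bosses at the same pixels as before. Lowering.

>>> carry_out:
  steps:
    - [[0,0.1,1],0]
    - [[0,0.1,3],0]
    - [[0,0.1,6.5],0]
    - [[0,0.1,10],0]
    - [[0,0.1,13.5],0]
    - [[0,0.1,16],0]
    - [[0,0.1,17.5],0]
    - [[0,0.1,18.3],0]
    - [[0,0.1,18.7],0]
    - [[0,0.1,18.9],0]
    - [[0,0.1,18.95],0]
    - [[0,0.1,18.95],0]

```text
time_s: 26.0
tcp_pos: [0.5796, -0.1667, 0.0121]
ee_rot: [[0.91, -0.414, 0.005], [-0.414, -0.91, -0.006], [0.007, 0.004, -1.0]]
wrist_force: [0.3, 0.5, -2.5]
gripper_width: 0.275
```

```bash
python3 f.py
```

```text
t 26.0 tcp [ 0.5796 -0.1667  0.0121] yawy -114.48 zax [ 0.005 -0.006 -1.   ] F [ 0.3  0.5 -2.5] M [-0.02  0.14  0.03] w 0.275 q [ -0.5  32.5 -16.8   0.5 -40.4  65.6]
tool F [ 0.1 -0.6  2.5] tool M [-0.08 -0.12 -0.03]
```

>>> carry_out:
  steps:
    - [[0,0,0.05],0]
    - [[0,0,0.1],0]
    - [[0,0,0.15],0]
    - [[0,0,0.2],0]
    - [[0,0,0.25],0]
    - [[0,0,0.3],0]
    - [[0,0,0.35],0]
    - [[0,0,0.35],0]

```text
time_s: 26.8
tcp_pos: [0.5796, -0.1668, 0.0087]
ee_rot: [[0.91, -0.414, 0.005], [-0.414, -0.91, -0.006], [0.007, 0.004, -1.0]]
wrist_force: [-0.5, 0.3, -2.1]
gripper_width: 0.273
```

```bash
python3 f.py
```

```text
t 26.8 tcp [ 0.5796 -0.1668  0.0087] yawy -114.48 zax [ 0.005 -0.006 -1.   ] F [-0.5  0.3 -2.1] M [0.01 0.26 0.02] w 0.273 q [ -0.5  32.7 -16.9   0.5 -40.   65.6]
tool F [-0.6 -0.1  2.1] tool M [-0.1  -0.24 -0.02]
```

>>> carry_out:
  steps:
    - [[0,0,0.04],0]
    - [[0,0,0.08],0]
    - [[0,0,0.12],0]
    - [[0,0,0.12],0]

```text
time_s: 27.2
tcp_pos: [0.5797, -0.1667, 0.0079]
ee_rot: [[0.91, -0.414, 0.005], [-0.414, -0.91, -0.006], [0.007, 0.004, -1.0]]
wrist_force: [-2.9, 1.6, 2.3]
gripper_width: 0.276
```

```bash
python3 f.py
```

```text
t 27.2 tcp [ 0.5797 -0.1667  0.0079] yawy -114.47 zax [ 0.005 -0.006 -1.   ] F [-2.9  1.6  2.3] M [0.13 0.53 0.01] w 0.276 q [ -0.5  32.8 -17.    0.6 -39.9  65.6]
tool F [-3.3 -0.3 -2.3] tool M [-0.1  -0.54 -0.02]
```

>>> carry_out:
  steps:
    - [[0,0,0],0]
    - [[0,0,0],0]
    - [[0,0,0],0]
    - [[0,0,0],0]
    - [[0,0,0],0]
    - [[0,0,0],0]
    - [[0,0,0],0]
    - [[0,0,0],0]
    - [[0,0,0],0]
    - [[0,0,0],0]
  gripper: 0.6

```text
time_s: 28.2
tcp_pos: [0.5797, -0.1667, 0.0079]
ee_rot: [[0.91, -0.414, 0.005], [-0.414, -0.91, -0.006], [0.007, 0.004, -1.0]]
wrist_force: [1.0, 0.7, -0.1]
gripper_width: 0.799
```

>>> carry_out:
  steps:
    - [[0,0,-0.5],0]
    - [[0,0,-1.5],0]
    - [[0,0,-3],0]
    - [[0,0,-6],0]
    - [[0,0,-10],0]
    - [[0,0,-14],0]
    - [[0,0,-18],0]
    - [[0,0,-20],0]
    - [[0,0,-20],0]
    - [[0,0,-20],0]

```text
time_s: 29.2
tcp_pos: [0.5783, -0.1653, 0.2084]
ee_rot: [[0.91, -0.414, 0.006], [-0.414, -0.91, -0.006], [0.008, 0.003, -1.0]]
wrist_force: [-0.1, 0.8, -1.5]
gripper_width: 0.801
```

```bash
python3 f.py
python3 - <<'E'
from h import *
im=r.capture('wrist');cv2.imwrite('pics/w8.png',im[...,::-1])
im2=r.capture('scene');cv2.imwrite('pics/s8.png',im2[...,::-1])
a=cv2.resize(im2[110:270,150:510,::-1],(800,356),interpolation=cv2.INTER_CUBIC);b=cv2.resize(im[:240,:,::-1],(640,240))
cv2.imwrite('pics/f8.png',np.vstack([a,cv2.copyMakeBorder(b,0,0,80,80,0)]))
for c in('scene','top'):
    if c=='top': r.capture(c)
    places(c,['spanner_grip','pin_left','pin_right','beaker_mid','jar_mid','discs_mid'])
E
```

```text
t 29.2 tcp [ 0.5783 -0.1653  0.2084] yawy -114.48 zax [ 0.006 -0.006 -1.   ] F [-0.1  0.8 -1.5] M [-0.03  0.21 -0.02] w 0.801 q [ -0.4  20.1  -4.7   0.4 -64.8  65.7]
tool F [-0.4 -0.7  1.5] tool M [-0.11 -0.18  0.01]
spanner_grip [([0.5741, -0.1663, 0.024], 0.8)]
pin_left [([0.6677, -0.1724, 0.0008], 0.91)]
pin_right [([0.6423, -0.2315, -0.001], 0.86)]
beaker_mid [([0.7825, -0.0084, 0.0491], 0.87)]
jar_mid [([0.6175, 0.4226, 0.0459], 0.89)]
discs_mid [([0.4897, -0.4243, 0.0119], 0.59)]
spanner_grip [([0.577, -0.1664, 0.0215], 0.84)]
pin_left []
pin_right []
beaker_mid [([0.784, -0.0102, 0.0449], 0.62), ([0.4928, -0.4228, 0.0146], 0.43)]
jar_mid [([0.6118, 0.426, 0.0398], 0.65)]
discs_mid [([0.4886, -0.4208, 0.0154], 0.43)]
```

View pics/f8.png

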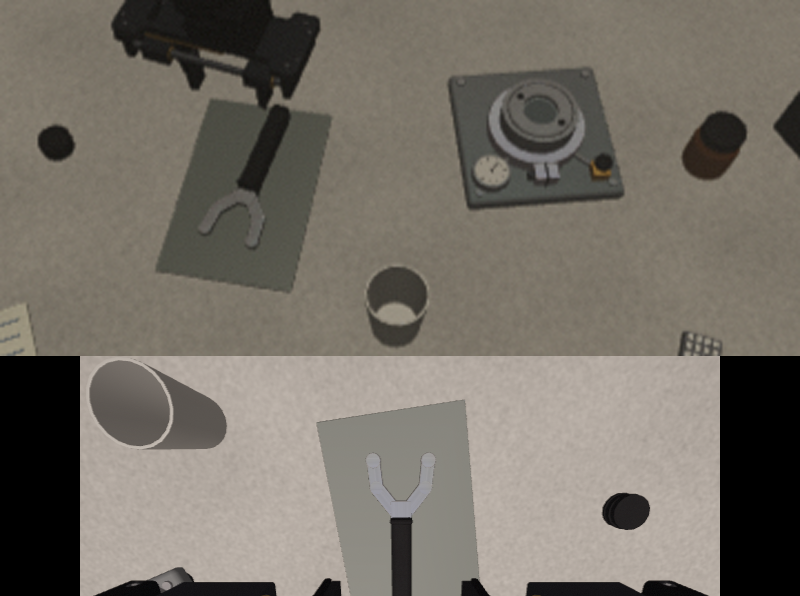

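The spanner lies flat inside its mat. The bystanders haven't moved, and the ring holes have turned, now at crop (521,97) and (562,122). One last angle check, then I hand in.

Run:
```python
from h import *
H=back('scene',[[150+521/2.222,110+97/2.222],[150+562/2.222,110+122/2.222]],.081);d=H[1]-H[0]
print(H,np.degrees(np.arctan2(-d[0],d[1])),np.linalg.norm(d));r.finish_job()
```

```text
[[0.53741774 0.18144976 0.081     ]
 [0.58048867 0.22423742 0.081     ]] -45.189037583363685 0.06071152413172662
the job is handed in; nothing more can be done
```

The ring is pulled up firm on its seal and the spanner is back on its mat. I handed the job in at about 29 s of the 72 s allowed; no verdict is reported.

- **Seating:** Both pins went into the holes without resistance. The fork then met the ring face with the pins about 8 mm down, before any turning.
- **Turning:** I turned clockwise 36.7° (0.64 rad) with about 4 N of drag until the ring stopped. I then pulled to 11.8 N sideways at the grip, and it did not move any further. The gripper never touched the ring.
- **Putting back:** I lowered the spanner until the mat carried its weight and released it flat, pins down, within a few millimetres of its original place. The last pictures show it inside the mat.
- **Other things:** The beaker, jar and discs read the same as at the start, within the few-millimetre error of the measurement.
- **One check that disagreed:** The last scene picture put the hole line at about −45°, while the spanner stood at −50.7° at the firm stop. I read those hole positions by eye from an enlarged crop, about 2 mm per pixel. I put the 5° gap down mostly to reading error, plus some pin play in the holes, but did not measure it again. I relied on the force and the stopped motion.

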